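# Close the slide carton's flaps and hold its top panel half open

### The arm

A 6-joint arm with a two-finger parallel gripper is mounted at the origin on the work surface. World frame = base frame: x ahead of the robot, y to its left, z up, the work surface at z = 0. Lengths are in m, angles in rad, forces in N, time in s.
With the tool pointing down it reaches from about 0.375 to 0.925 m from the base axis. Payload 5.7 kg.
Tool frame: the origin (TCP) lies at the very end of the fingers, on their centre line; the grasp point (between the pads) lies 19 mm behind it; z points along the fingers, y is the line along which they close (so a half turn about z gives the same grasp; the last joint's range is limited). The gripper opens to 85 mm and grips with 20 to 120 N. Pads are 22 mm wide; open, the fingers measure 114 mm over their backs; the gripper's body (76 mm by 85 mm) begins 54 mm behind the grasp point. The pads swing forward as they close: fully open they stand 13 mm farther back than shut.
Start: joints at [-1.275, 0.359, 1.51, -0, 1.272, -0.115], TCP at [0.24, -0.55, 0.231] pointing down, gripper open.
Joint ranges: [-2.97, 2.97], [-1.01, 2.36], [0.21, 2.38], [-0.96, 4.11], [0.2, 2.71], [-2.98, 2.98]. Speed limits (rad/s): [2.39, 2.39, 3.14, 3.14, 3.14, 3.14].

### API

Orientations are given as a unit quaternion [x, y, z, w].
In Python, from plant import manip gives the robot as it stands. The module is installed in compiled form; this text tells all that it offers.
- The arm moves only by the tool apply_moves, never from a script. Its argument "series" is a list of rows, each a list of 7 numbers: the turn, a rotation vector about the tool's x, y, z in degrees, then the shift along the tool's x, y, z in cm, then the closure in counts, from 0 (fully open) to 255 (shut). In form: [[ax, ay, az, dx, dy, dz, gripper], ...]. A call has 1 to 10 rows; each row is the pose to reach, as a shift and turn from the pose commanded when the call began, along the tool's axes at that moment; what a row does not reach only later rows make up. A row lasts 1/12 s, in which the tool goes at most 41.7 mm and 7.16 degrees, less where a joint would pass 70% of its speed; a pose out of reach is approached as far as the arm can. A call with a gripper value outside its range is refused whole. The fingers move at their own pace and stop on an object; "force" is the grip in N (left out, the last holds). Time passes only in rows, so rows that repeat a pose let the fingers close. It gives the time, the measured TCP pose, the force, the opening and the grip force at its end, in the units of the state.
- manip.get_state(): the state, without advancing time (a new reading comes with each control period).
- manip.read_camera(name): name is "scene" or "top"; returns the picture (420x560x3 uint8, blue, green, red); there is no depth.
- manip.camera_info(name): a dict with "K" (3x3 intrinsics, pixels), "R" (3x3) and "t" (3): a world point X has camera coordinates R X + t. Camera axes: x right, y down, z forward; pixel columns grow to the right and rows downward; lengths in m; the calibration is good to about 2 mm. A picture is of the moment at which its call begins. camera_info takes no time and is no camera call.
- manip.finish_job(): hands the job in; it is judged then, once.
Trained networks look in the newest picture that a camera, given by its name, has taken for a name from the list of things; names that differ only in an ending like _2 or _b are one class to them, and where a whole thing is asked for, a point or a joint stands for the part that bears it (a point fixed in the world has none). Each returns a list of dicts, best first, with "p" (0 to 1); they miss things now and then, are a little off and sometimes report something else, mostly with a low value. They report only what shows in the picture. A call takes as long as a camera call.
- manip.outline_of(target, camera): "mask" (420x560 bool, what is visible of it) and "rect" ([centre column, centre row, width, height] in pixels, round what is visible of it).
- manip.spot_point(target, camera): "pixel" ([row, column] in pixels: a listed point, or the origin of a listed thing).
The state is a dict: "t": time; "joint_positions": joint angles; "joint_velocities": joint speeds; "joint_torque": joint torques, N m; "eef_pos": TCP position; "tool_rot": TCP orientation; "ft_force": force on the tool from outside, world axes, zero at the start; "ft_torque": the same for the moment, N m; "finger_gap": finger opening in m; "finger_force": force on a finger pad.
Only numpy, scipy, OpenCV 4.12 (cv2) and the standard library are available. Lean on these libraries where they do the work, as an engineer would, in place of code of your own. Each camera call takes 0.05 s, during which the arm holds its last target. There are 200 camera calls.

### The job

Get this carton of microscope slides ready for its delivery note: fold the long end flap down flat first, then fold the short end flap down flat over it. Then bring the top panel over to half open, 45 degrees up from shut, and hold it steady there for me without ever letting it drop shut; finish while still holding it, do not let go. Leave everything else on the bench where it is.

Things in the scene. Friction and masses are not known exactly. Their poses are not given: they have to be found in the camera images.
- carton: open cardboard shipping carton, heavily packed, does not move; 150 mm along its x, 210 along its y, 100 tall, walls 5 mm. Origin: centre of its underside on the bench. Its +x points to the side away from the robot, where the top panel is hinged; +y to the end with the long flap, -y to the end with the short flap.
- long_flap (a joint): long end flap, cardboard 136 mm wide (along carton x), 130 mm long from crease to free edge, 4 mm thick, 30 g. Crease along carton x at y +100 mm, 88 mm above the bench. 0 = lying flat over the contents, 1.57 = standing upright, more = leaning outward; stop at 2.3 rad. Stiff crease (about 0.05 Nm of friction): it stays where it is left.
- long_flap_hinge (a point): middle of the long flap's crease (underside of the flap)
- long_flap_edge (a point): middle of the long flap's free edge, 130 mm from the crease
- short_flap (a joint): short end flap, same make and width but only 80 mm long from crease to free edge. Crease along carton x at y -100 mm, 93 mm above the bench, so that it laps over the long flap. 0 = lying flat, 1.57 = upright, more = leaning outward; stop at 2.3 rad. Stiff crease as the long flap.
- short_flap_hinge (a point): middle of the short flap's crease (underside of the flap)
- short_flap_edge (a point): middle of the short flap's free edge, 80 mm from the crease
- top_panel (a joint): top panel (lid), cardboard 210 mm along carton y, 150 mm from hinge to free edge, 8 mm thick, about 0.12 kg. Hinged along the top of the carton's far (+x) wall, 100.5 mm above the bench. 0 = shut level, 0.785 = 45 degrees open with its free edge towards the robot, 1.57 = upright; it starts leaning back on its stop at 1.75. The hinge is free: below upright it falls shut unless held.
- top_panel_hinge (a point): middle of the top panel's hinge line (underside of the panel), at carton x +75 mm, 100.5 mm up
- top_panel_edge (a point): middle of the top panel's free edge, mid-thickness, 150 mm from the hinge
- beaker: bystander: empty glass beaker, 68 mm across, 85 tall; origin at the middle of its underside
- specimen_jar: bystander: small lidded jar, 48 mm across, 60 tall; origin at the middle of its underside
- slide_mailer: bystander: white plastic slide mailer, 80 x 30 x 18 mm; origin at the middle of its underside
- pipette: bystander: blue and white hand pipette lying down, about 180 mm long, 18 mm thick; origin at the middle of its underside
- metal_can: bystander: plain metal can, 60 mm across, 50 tall; origin at the middle of its underside
- notepad: bystander: paper pad, 105 x 75 x 12 mm; origin at the middle of its underside
- forceps: bystander: steel forceps lying down, about 118 mm long, 8 mm thick; origin at the middle of its underside

How it is judged:
By the outcome, as a careful person would: the job done as asked, in the order asked, and still so for the second after the job is handed in, while the arm keeps its last pose, push and grip.
It also fails if it takes over 61 s, if anything falls off the work surface, if the arm or the gripper's body presses on something with over 40 N, if the wrist force passes 120 N, or if a joint passes its speed limit or range.

## Working session

There is one attempt and no reset: what is moved stays moved. The work goes in short steps, Python scripts to look and compute and a tool call to move; the robot and the scene stay as the last step left them, time stands still between calls to the robot, and variables do not carry over. Pictures are saved under pics/ and viewed, at most 10 in all, crops included, and the job is handed in when it is done.

Besides the shell and the picture viewer there is one more tool, called after "Request:" in YAML: its name, and indented under it one key for each argument. apply_moves: Moves the arm, as the interface text tells. Its arguments: {"type":"object","properties":{"series":{"type":"array"},"force":{"type":"number"}},"required":["series"]}

```bash
mkdir -p pics; cat > h.py <<'E'
import numpy as np, cv2
from plant import manip
from scipy.spatial.transform import Rotation as Ro
from scipy.optimize import least_squares
def proj(name,X):
    c=manip.camera_info(name);p=(np.asarray(c["R"])@np.atleast_2d(X).T).T+np.asarray(c["t"]).ravel()
    q=(np.asarray(c["K"])@p.T).T
    return q[:,:2]/q[:,2:]
def onplane(name,px,z):
    c=manip.camera_info(name);R=np.asarray(c["R"]);t=np.asarray(c["t"]).ravel()
    d=R.T@np.linalg.inv(c["K"])@np.array([px[0],px[1],1.]);o=-R.T@t
    return o+d*(z-o[2])/d[2]
E
python3 - <<'E'
from h import *
a=manip.read_camera("scene");b=manip.read_camera("top")
cv2.imwrite("pics/a.png",a);cv2.imwrite("pics/b.png",b)
for c in("scene","top"):
  i=manip.camera_info(c);print(c,-np.array(i["R"]).T@np.array(i["t"]).ravel(),np.array(i["R"])[2])
  for n in["carton","long_flap_hinge","long_flap_edge","short_flap_hinge","short_flap_edge","top_panel_hinge","top_panel_edge","beaker","specimen_jar","slide_mailer","pipette","metal_can","notepad","forceps"]:
    r=manip.spot_point(n,c)
    print(n,[(np.round(x["pixel"][::-1]),round(x["p"],2)) for x in r[:2]],np.round(onplane(c,r[0]["pixel"][::-1],0),3) if r else "")
s=manip.get_state();print(s["t"],s["eef_pos"],s["tool_rot"])
E
```

```text
scene [ 0.9371014  -0.66888762  0.92428469] [-0.3444781   0.60728668 -0.7159174 ]
carton [(array([218., 276.]), 0.67)] [ 0.477 -0.147  0.   ]
long_flap_hinge [(array([200., 288.]), 0.7), (array([166., 286.]), 0.46)] [ 0.46  -0.194  0.   ]
long_flap_edge [] 
short_flap_hinge [(array([199., 287.]), 0.63), (array([176., 246.]), 0.17)] [ 0.456 -0.193  0.   ]
short_flap_edge [(array([189., 270.]), 0.91)] [ 0.409 -0.165  0.   ]
top_panel_hinge [(array([247., 258.]), 0.95), (array([257., 209.]), 0.47)] [ 0.509 -0.07   0.   ]
top_panel_edge [(array([254., 208.]), 0.83)] [0.44  0.079 0.   ]
beaker [(array([281., 196.]), 0.62)] [0.479 0.153 0.   ]
specimen_jar [(array([260., 369.]), 0.76), (array([226., 220.]), 0.25)] [ 0.675 -0.296  0.   ]
slide_mailer [(array([177., 247.]), 0.83)] [ 0.341 -0.12   0.   ]
pipette [(array([169., 377.]), 0.69), (array([247., 256.]), 0.58)] [ 0.527 -0.396  0.   ]
metal_can [] 
notepad [(array([190., 207.]), 0.57)] [0.289 0.004 0.   ]
forceps [(array([165., 286.]), 0.44)] [ 0.386 -0.228  0.   ]
top [0.40459474 0.07596619 0.9534504 ] [ 0.16116315 -0.01791948 -0.986
[... 467 characters left out ...]
, 0.8)] [ 0.569 -0.153  0.   ]
top_panel_edge [(array([382., 188.]), 0.7), (array([473., 237.]), 0.63)] [ 0.645 -0.189  0.   ]
beaker [(array([245., 250.]), 0.94)] [0.487 0.146 0.   ]
specimen_jar [(array([423., 174.]), 0.78), (array([424., 239.]), 0.28)] [ 0.683 -0.293  0.   ]
slide_mailer [(array([358., 317.]), 0.97)] [ 0.334 -0.122  0.   ]
pipette [(array([473., 236.]), 0.6), (array([297., 337.]), 0.22)] [ 0.527 -0.408  0.   ]
metal_can [(array([283., 283.]), 0.93)] [0.411 0.054 0.   ]
notepad [(array([302., 336.]), 0.85), (array([423., 240.]), 0.24)] [0.289 0.008 0.   ]
forceps [] 
1.5 [ 0.23956886 -0.55004054  0.23124332] [ 9.78979895e-01  2.03956759e-01 -1.37280293e-05 -8.09200153e-05]
```

View pics/a.png

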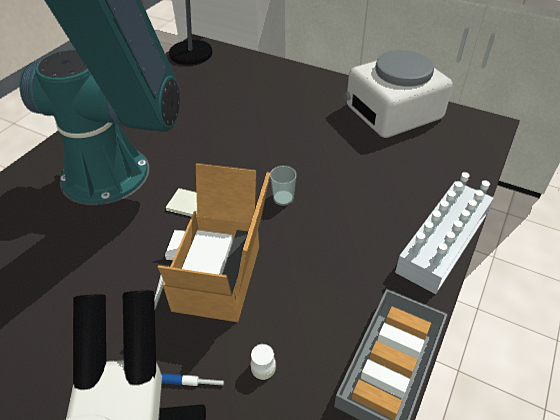

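View pics/b.png

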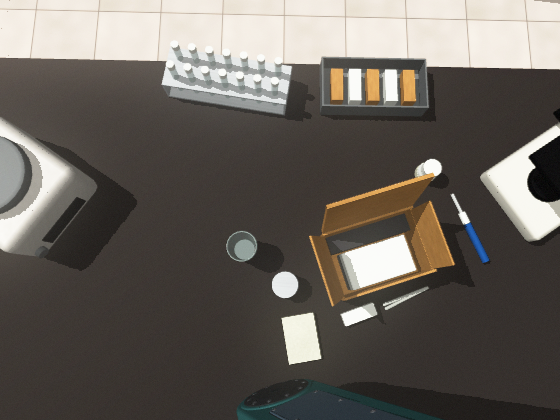

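The scene view shows the carton at about (205,240), with the long flap standing at (225,195), the short flap leaning outward at (195,280) and the panel at (260,220). In the top view the carton is around (380,255), the long flap at (322,270), the short flap at (437,235) and the panel edge runs (325,207)-(433,177). I'll zoom in to get corner positions.

```bash
python3 - <<'E'
from h import *
a=cv2.imread("pics/a.png")[150:330,140:300];b=cv2.imread("pics/b.png")[160:320,295:465]
A=cv2.resize(a,None,fx=3.3,fy=3.3,interpolation=cv2.INTER_CUBIC);B=cv2.resize(b,None,fx=3.5,fy=3.5,interpolation=cv2.INTER_CUBIC)
cv2.imwrite("pics/c.png",A);cv2.imwrite("pics/d.png",B);print(A.shape,B.shape)
E
```

```text
(594, 528, 3) (560, 595, 3)
```

View pics/c.png

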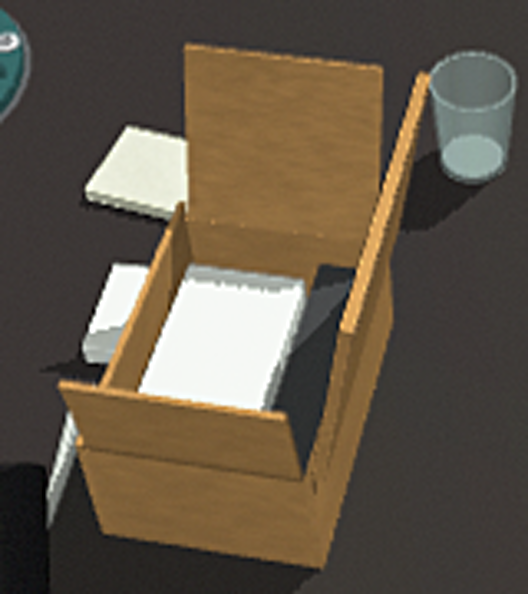

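View pics/d.png

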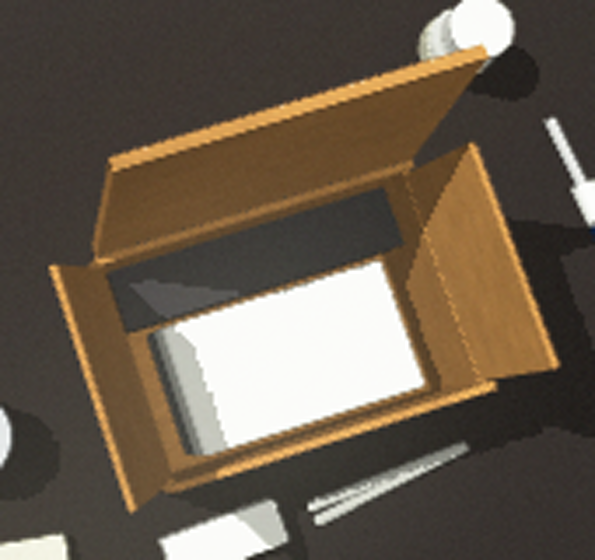

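Crops show all the corners clearly (scene: long flap top (186,45)-(383,67), short flap edge (62,384)-(285,415), panel edge (428,75)-(348,330); top: (52,267)-(132,510), (472,145)-(557,367), (112,160)-(485,48)). I'll fit the carton pose and the joint angles to them.

```bash
cat > fit.py <<'E'
from h import *
def T(p,c): 
    x,y,a=p[:3];return np.array([x+np.cos(a)*c[0]-np.sin(a)*c[1],y+np.sin(a)*c[0]+np.cos(a)*c[1],c[2]])
def L(p,x,th=None,s=.13,n=0):th=p[3] if th is None else th;return [x,.1-s*np.cos(th)+n*np.sin(th),.088+s*np.sin(th)+n*np.cos(th)]
def S(p,x,th=None,s=.08,n=0):th=p[4] if th is None else th;return [x,-.1+s*np.cos(th)-n*np.sin(th),.093+s*np.sin(th)+n*np.cos(th)]
def P(p,y,th=None,s=.15,n=.004):th=p[5] if th is None else th;return [.075-s*np.cos(th)+n*np.sin(th),y,.1005+s*np.sin(th)+n*np.cos(th)]
E
python3 - <<'E'
from fit import *
so=lambda u,v:np.array([140+u/3.3,150+v/3.3]);to=lambda u,v:np.array([295+u/3.5,160+v/3.5])
D=[("scene",so(186,45),lambda p:L(p,-.068)),("scene",so(383,67),lambda p:L(p,.068)),("scene",so(62,384),lambda p:S(p,-.068)),("scene",so(285,415),lambda p:S(p,.068)),
("scene",so(103,533),lambda p:[-.075,-.105,0]),("scene",so(323,568),lambda p:[.075,-.105,0]),("scene",so(424,75),lambda p:P(p,.105)),("scene",so(350,330),lambda p:P(p,-.105)),
("top",to(54,267),lambda p:L(p,.068)),("top",to(134,510),lambda p:L(p,-.068)),("top",to(472,145),lambda p:S(p,.068)),("top",to(557,367),lambda p:S(p,-.068)),
("top",to(112,163),lambda p:P(p,.105)),("top",to(485,52),lambda p:P(p,-.105)),("top",to(165,488),lambda p:[-.075,.105,.1]),("top",to(495,387),lambda p:[-.075,-.105,.1])]
f=lambda p:np.concatenate([proj(c,T(p,g(p)))[0]-u for c,u,g in D])
r=least_squares(f,[.48,-.15,-.3,1.5,2,1.75],loss="soft_l1");p=r.x
print(np.round(p,4));print(np.round(f(p).reshape(-1,2),1).tolist());np.save("p.npy",p)
for n,c in [("LE",L(p,0)),("SE",S(p,0)),("PE",P(p,0)),("LH",L(p,0,s=0)),("SH",S(p,0,s=0)),("PH",P(p,0,s=0))]:print(n,np.round(T(p,c),3))
E
```

```text
[ 0.4778 -0.15    0.3114  1.9197  1.7359  1.7508]
[[-0.5, 0.0], [-0.1, 0.4], [-1.0, -0.2], [0.3, 0.7], [-0.1, -0.3], [0.3, -0.0], [0.3, -0.9], [-1.3, 0.3], [-0.3, -1.0], [-0.3, -0.0], [-0.4, -1.0], [-0.5, 0.1], [-0.7, 0.1], [0.3, -0.9], [1.9, 1.2], [-0.0, 0.3]]
LE [ 0.434 -0.012  0.21 ]
SE [ 0.512 -0.258  0.172]
PE [ 0.579 -0.118  0.247]
LH [ 0.447 -0.055  0.088]
SH [ 0.508 -0.245  0.093]
PH [ 0.553 -0.126  0.1  ]
```

Request:
apply_moves:
  series:
    - [0, 0, 5.7, 0, 0, -4, 255]
    - [0, 0, 5.7, 0, 0, -7, 255]
    - [0, 0, 5.7, 0, 0, -7, 255]
  force: 60

```text
t: 1.75
eef_pos: [0.2407, -0.5535, 0.3079]
tool_rot: [0.988, 0.155, 0.001, 0.005]
ft_force: [0.9, -0.6, 0.5]
finger_gap: 0.0514
finger_force: 0.0
```

```bash
cat > where.py <<'E'
from fit import *
import json
p=np.load("p.npy");s=manip.get_state();R=Ro.from_quat(s["tool_rot"]).as_matrix();e=np.array(s["eef_pos"])
c=np.array([np.cos(p[2]),np.sin(p[2])]);d=e[:2]-p[:2]
C=np.array([[c[0],c[1],0],[-c[1],c[0],0],[0,0,1]])
print("t",round(s["t"],2),"carton xyz",np.round([c@d,c[0]*d[1]-c[1]*d[0],e[2]],4),"F(carton)",np.round(C@np.array(s["ft_force"]),1),"gap",round(s["finger_gap"],4),"ff",s["finger_force"])
print("toolaxes in carton\n",np.round((C@R).T,3),"q",np.round(s["joint_positions"],3))
open("log.txt","a").write(json.dumps([list(map(float,s["joint_positions"])),list(map(float,e)),list(map(float,s["tool_rot"]))])+"\n")
E
python3 where.py
```

```text
t 1.75 carton xyz [-0.3493 -0.3114  0.3079] F(carton) [ 0.7 -0.9  0.5] gap 0.0514 ff 0.0
toolaxes in carton
 [[ 1.    -0.    -0.   ]
 [-0.    -1.     0.011]
 [-0.    -0.011 -1.   ]] q [-1.275  0.301  1.405 -0.     1.425 -0.015]
```

Request:
apply_moves:
  series:
    - [0, 0, 0, 3, -1, 0, 255]
    - [0, 0, 0, 7, -2.5, 0, 255]
    - [0, 0, 0, 11, -4, 0, 255]
    - [0, 0, 0, 15, -5, 0, 255]
    - [0, 0, 0, 19, -6.5, 0, 255]
    - [0, 0, 0, 23, -8, 0, 255]
    - [0, 0, 0, 27, -9, 0, 255]
    - [0, 0, 0, 31, -10, 0, 255]
    - [0, 0, 0, 34, -11, 0, 255]
    - [0, 0, 0, 35, -13, 0, 255]

```text
t: 2.58
eef_pos: [0.5377, -0.3179, 0.3009]
tool_rot: [0.988, 0.156, 0.002, 0.0]
ft_force: [0.4, -0.1, 0.4]
finger_gap: -0.0002
finger_force: 0.0
```

Request:
apply_moves:
  series:
    - [0, 0, 0, 0, -4, 0, 255]
    - [0, 0, 0, 0, -8, 0, 255]
    - [0, 0, 0, 0, -12, 0, 255]
    - [0, 0, 0, 0, -16, 0, 255]
    - [0, 0, 0, 0, -20, 0, 255]
    - [0, 0, 0, 0, -24, 0, 255]
    - [0, 0, 0, 0, -28, 0, 255]
    - [0, 0, 0, 0, -32, 0, 255]
    - [0, 0, 0, 0, -36, 0, 255]
    - [0, 0, 0, 0, -38, 0, 255]

```text
t: 3.42
eef_pos: [0.4143, 0.0459, 0.3013]
tool_rot: [0.988, 0.156, -0.0, -0.001]
ft_force: [0.7, -0.4, -0.3]
finger_gap: 0.0001
finger_force: 0.0
```

```bash
python3 where.py
```

```text
t 3.42 carton xyz [-0.0004  0.2059  0.3013] F(carton) [ 0.6 -0.6 -0.3] gap 0.0001 ff 0.0
toolaxes in carton
 [[ 1.     0.002  0.   ]
 [ 0.002 -1.    -0.002]
 [ 0.     0.002 -1.   ]] q [-0.057  0.02   1.769  0.002  1.353  1.2  ]
```

Request:
apply_moves:
  series:
    - [0, 0, 0, 0, 0, 4, 255]
    - [0, 0, 0, 0, 0, 8, 255]
    - [0, 0, 0, 0, 0, 12, 255]
    - [0, 0, 0, 0, 0.5, 13, 255]
    - [0, 0, 0, 0, 3, 13, 255]
    - [0, 0, 0, 0, 5, 13, 255]
    - [0, 0, 0, 0, 7, 13, 255]
    - [0, 0, 0, 0, 9, 13, 255]
    - [0, 0, 0, 0, 10, 12.8, 255]
    - [0, 0, 0, 0, 11, 12.6, 255]

```text
t: 4.25
eef_pos: [0.4509, -0.063, 0.176]
tool_rot: [0.988, 0.155, 0.001, 0.0]
ft_force: [-0.3, -0.2, -1.1]
finger_gap: 0.0004
finger_force: 0.3
```

```bash
python3 where.py
```

```text
t 4.25 carton xyz [0.001 0.091 0.176] F(carton) [-0.3 -0.1 -1.1] gap 0.0004 ff 0.2637175843119621
toolaxes in carton
 [[ 1.    -0.001  0.001]
 [-0.001 -1.     0.001]
 [ 0.001 -0.001 -1.   ]] q [-0.291  0.216  1.881  0.     1.043  0.969]
```

Request:
apply_moves:
  series:
    - [0, 0, 0, 0, 1.5, -0.2, 255]
    - [0, 0, 0, 0, 2.8, -0.2, 255]
    - [0, 0, 0, 0, 4.1, 0.5, 255]
    - [0, 0, 0, 0, 5.1, 1.5, 255]
    - [0, 0, 0, 0, 6.6, 3.4, 255]
    - [0, 0, 0, 0, 7.1, 4.6, 255]
    - [0, 0, 0, 0, 7.6, 5.8, 255]
    - [0, 0, 0, 0, 7.9, 7, 255]
    - [0, 0, 0, 0, 8.1, 8, 255]
    - [0, 0, 0, 0, 8.1, 8.4, 255]

```text
t: 5.08
eef_pos: [0.4748, -0.1396, 0.0905]
tool_rot: [0.988, 0.155, -0.001, -0.0]
ft_force: [-10.1, 2.7, 48.5]
finger_gap: 0.0004
finger_force: 23.9
```

Request:
apply_moves:
  series:
    - [0, 0, 0, 0, 0, 0.2, 255]
    - [0, 0, 0, 0, 0, 0.2, 255]
    - [0, 0, 0, 0, 0, 0.2, 255]

```text
t: 5.33
eef_pos: [0.4747, -0.1396, 0.091]
tool_rot: [0.988, 0.155, -0.0, 0.0]
ft_force: [-7.7, 0.5, 28.9]
finger_gap: -0.0001
finger_force: 14.9
```

```bash
python3 where.py
```

```text
t 5.33 carton xyz [0.0003 0.0109 0.091 ] F(carton) [-7.2  2.8 28.9] gap -0.0001 ff 14.857579992385581
toolaxes in carton
 [[ 1.     0.001 -0.001]
 [ 0.001 -1.     0.001]
 [-0.001 -0.001 -1.   ]] q [-4.250e-01  3.930e-01  1.887e+00 -1.000e-03  8.620e-01  8.340e-01]
```

Request:
apply_moves:
  series:
    - [0, 0, 0, 0, 0, -4, 255]
    - [0, 0, 0, 0, 0, -8, 255]
    - [0, 0, 0, 0, 0, -12, 255]
    - [0, 0, 0, 0, 1, -15.5, 255]
    - [0, 0, 0, 0, 5, -15.5, 255]
    - [0, 0, 0, 0, 9, -15.5, 255]
    - [0, 0, 0, 0, 13, -15.5, 255]
    - [0, 0, 0, 0, 17, -15.5, 255]
    - [0, 0, 0, 0, 19.5, -13, 255]
    - [0, 0, 0, 0, 19.5, -9, 255]

```text
t: 6.17
eef_pos: [0.5397, -0.333, 0.182]
tool_rot: [0.988, 0.154, 0.004, 0.005]
ft_force: [1.1, -0.5, -1.0]
finger_gap: -0.0
finger_force: 0.0
```

```bash
python3 where.py; python3 - <<'E'
from h import *
a=manip.read_camera("scene");a=cv2.resize(a[120:330,100:380],None,fx=2.5,fy=2.5);cv2.imwrite("pics/e.png",a)
E
```

```text
t 6.17 carton xyz [ 0.0028 -0.1932  0.182 ] F(carton) [ 0.9 -0.8 -1. ] gap -0.0 ff 0.0
toolaxes in carton
 [[ 1.    -0.003  0.007]
 [-0.003 -1.     0.012]
 [ 0.007 -0.012 -1.   ]] q [-0.661  0.445  1.501 -0.002  1.182  0.602]
```

View pics/e.png

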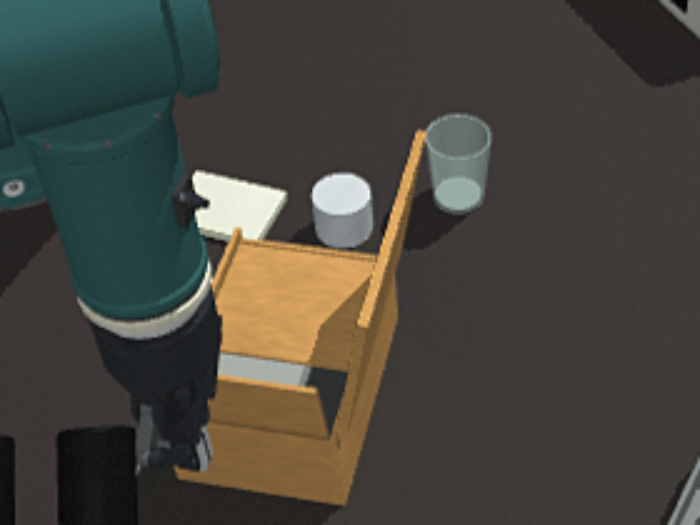

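The long flap now lies flat (crop about (300,300)) and the gripper is outside the short flap at (175,450). Next I fold the short flap.

Request:
apply_moves:
  series:
    - [0, 0, 0, 0, 0, 3.4, 255]
    - [0, 0, 0, 0, -2, 3.4, 255]
    - [0, 0, 0, 0, -4, 3.4, 255]
    - [0, 0, 0, 0, -6, 3.1, 255]
    - [0, 0, 0, 0, -8, 2.8, 255]
    - [0, 0, 0, 0, -9.5, 2.8, 255]
    - [0, 0, 0, 0, -10.5, 3.3, 255]
    - [0, 0, 0, 0, -11.4, 4.2, 255]
    - [0, 0, 0, 0, -11.9, 5, 255]
    - [0, 0, 0, 0, -12.3, 5.7, 255]

```text
t: 7.05
eef_pos: [0.4968, -0.2069, 0.1215]
tool_rot: [0.988, 0.155, -0.0, -0.0]
ft_force: [0.5, 0.8, 1.3]
finger_gap: -0.0003
finger_force: 0.6
```

Request:
apply_moves:
  series:
    - [0, 0, 0, 0, -0.4, 0.8, 255]
    - [0, 0, 0, 0, -0.7, 1.6, 255]
    - [0, 0, 0, 0, -0.7, 2.3, 255]
    - [0, 0, 0, 0, -0.7, 2.7, 255]
    - [0, 0, 0, 0, -0.7, 2.8, 255]
    - [0, 0, 0, 0, -0.7, 2.8, 255]

```text
t: 7.55
eef_pos: [0.4947, -0.2006, 0.0964]
tool_rot: [0.988, 0.155, -0.0, -0.001]
ft_force: [-7.9, 5.9, 28.8]
finger_gap: -0.0002
finger_force: 15.0
```

```bash
python3 where.py
```

```text
t 7.55 carton xyz [ 0.0005 -0.0534  0.0964] F(carton) [-5.7  8.1 28.8] gap -0.0002 ff 14.960366722662002
toolaxes in carton
 [[ 1.    -0.    -0.   ]
 [-0.    -1.    -0.001]
 [-0.     0.001 -1.   ]] q [-5.150e-01  4.290e-01  1.797e+00  1.000e-03  9.170e-01  7.440e-01]
```

Request:
apply_moves:
  series:
    - [0, 0, 0, 0, 0, -3, 255]
    - [0, 0, -7, 0, -1, -7, 255]
    - [0, 0, -14, 0, -2, -10, 255]
    - [0, 0, -21, 0, -3, -12, 255]
    - [0, 0, -28, 0, -4, -14, 255]
    - [0, 0, -35, 0, -5, -16, 255]
    - [0, 0, -42, 0, -5, -16, 255]
    - [0, 0, -49, 0, -5, -16, 255]
    - [0, 0, -56, 0, -5, -16, 255]
    - [0, 0, -63, 0, -5, -16, 255]

```text
t: 8.38
eef_pos: [0.4797, -0.1538, 0.254]
tool_rot: [0.759, 0.651, -0.0, 0.0]
ft_force: [0.4, -0.3, -0.7]
finger_gap: 0.0
finger_force: 0.0
```

Request:
apply_moves:
  series:
    - [0, 0, -7, 0, 0, 0, 255]
    - [0, 0, -14, 0, 0, 0, 255]
    - [0, 0, -21, 0, 0, 0, 255]
    - [0, 0, -27, 0, 0, 0, 255]
    - [0, 0, -27, 0, 0, 0, 255]

```text
t: 8.8
eef_pos: [0.4797, -0.1538, 0.2537]
tool_rot: [0.588, 0.809, -0.0, -0.0]
ft_force: [0.2, -0.4, -0.2]
finger_gap: -0.0001
finger_force: 0.0
```

Request:
apply_moves:
  series:
    - [-7, 0, 0, 0, 0, 0, 255]
    - [-14, 0, 0, 0, 0, 0, 255]
    - [-21, 0, 0, 0, 0, 0, 255]
    - [-28, 0, 0, 0, 0, 0, 255]
    - [-35, 0, 0, 0, 0, 0, 255]
    - [-42, 0, 0, 0, 0, 2, 255]
    - [-45, 0, 0, 0, -0.5, 4, 255]
    - [-45, 0, 0, 0, -1, 5.5, 255]
    - [-45, 0, 0, 0, -1, 5.5, 255]
    - [-45, 0, 0, 0, -1, 5.5, 255]

```text
t: 9.63
eef_pos: [0.4681, -0.1563, 0.1966]
tool_rot: [0.548, 0.744, 0.31, 0.223]
ft_force: [0.3, 0.5, -0.9]
finger_gap: -0.0002
finger_force: 0.0
```

```bash
python3 where.py
```

```text
t 9.63 carton xyz [-0.0111 -0.0031  0.1966] F(carton) [ 0.4  0.4 -0.9] gap -0.0002 ff 0.0
toolaxes in carton
 [[ 0.006  1.     0.008]
 [ 0.708 -0.01   0.706]
 [ 0.706  0.001 -0.708]] q [-1.044  0.202  2.243  1.113  0.877 -2.177]
```

Request:
apply_moves:
  series:
    - [0, 0, 0, 0, 3, -2.5, 255]
    - [5, 0, 0, 0, 6, -5, 255]
    - [12, 0, 0, 0, 9, -7, 200]
    - [19, 0, 0, 0, 12, -9, 100]
    - [26, 0, 0, 0, 13.5, -9, 0]
    - [33, 0, 0, 0, 13.5, -9, 0]
    - [40, 0, 0, 0, 13.5, -9, 0]
    - [47, 0, 0, 0, 13.5, -9, 0]
    - [54, 0, 0, 0, 13.5, -9, 0]
    - [55.3, 0, 0, 0, 13.5, -9, 0]

```text
t: 10.47
eef_pos: [0.502, -0.1472, 0.3622]
tool_rot: [0.59, 0.806, -0.037, -0.023]
ft_force: [-0.5, -0.7, 0.2]
finger_gap: 0.0853
finger_force: 0.0
```

Request:
apply_moves:
  series:
    - [0, 0, 0, 0, 0, 0, 0]
    - [0, 0, 0, 0, 0, 0, 0]
    - [0, 0, 0, 0, 0, 0, 0]

```text
t: 10.72
eef_pos: [0.5003, -0.1465, 0.3586]
tool_rot: [0.588, 0.808, -0.033, -0.025]
ft_force: [0.7, -0.1, 0.3]
finger_gap: 0.0853
finger_force: 0.0
```

```bash
python3 where.py; python3 - <<'E'
from h import *
for n in("scene","top"):
  a=manip.read_camera(n);a=a[130:320,120:380] if n=="scene" else a[150:330,280:480]
  cv2.imwrite(f"pics/f_{n}.png",cv2.resize(a,None,fx=2.8,fy=2.8))
E
```

```text
t 10.72 carton xyz [ 0.0225 -0.0036  0.3586] F(carton) [ 0.7 -0.3  0.3] gap 0.0853 ff 0.0
toolaxes in carton
 [[ 0.     1.     0.001]
 [ 0.997  0.    -0.082]
 [-0.082  0.001 -0.997]] q [-0.38   0.191  1.436 -0.052  1.579 -0.69 ]
```

View pics/f_scene.png

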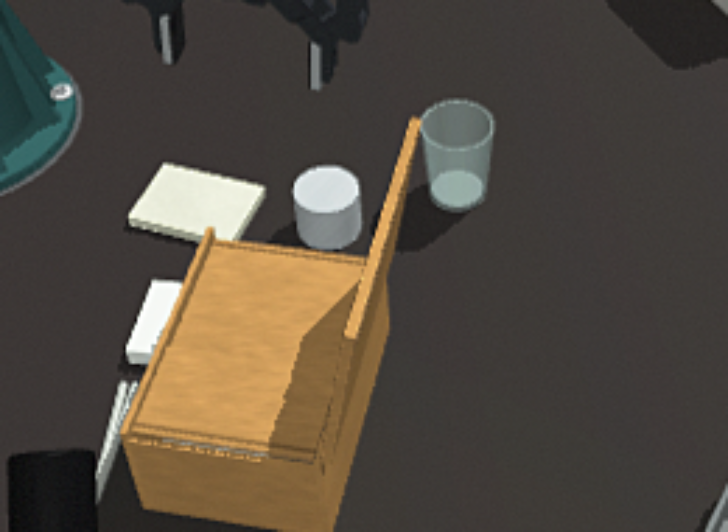

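Both flaps lie flat, with the short one lapping over the long one (crop seam at about (220,440)), and the panel leans back with its edge at (385,230). I'll go to the pre-grasp pose above the panel edge.

Request:
apply_moves:
  series:
    - [2, 0, 0, 0.1, 3, 0, 0]
    - [5.6, 0, 0, 0.3, 6, 0, 0]
    - [5.6, 0, 0, 0.5, 8.5, 1, 0]
    - [5.6, 0, 0, 0.5, 9.8, 3, 0]
    - [5.6, 0, 0, 0.5, 9.8, 4.9, 0]
    - [5.6, 0, 0, 0.5, 9.8, 4.9, 0]
    - [5.6, 0, 0, 0.5, 9.8, 4.9, 0]

```text
t: 11.4
eef_pos: [0.5862, -0.114, 0.3012]
tool_rot: [0.587, 0.805, -0.073, -0.055]
ft_force: [-0.1, 0.2, -0.7]
finger_gap: 0.0853
finger_force: 0.0
```

```bash
python3 where.py
```

```text
t 11.4 carton xyz [0.1142 0.0011 0.3012] F(carton) [-0.   0.2 -0.7] gap 0.0853 ff 0.0
toolaxes in carton
 [[ 0.001  1.     0.003]
 [ 0.983 -0.001 -0.183]
 [-0.183  0.003 -0.983]] q [-0.248  0.398  1.29  -0.095  1.611 -0.555]
```

Request:
apply_moves:
  series:
    - [0, 0, 0, 0, 0, 2, 0]
    - [0, 0, 0, 0, 0, 4, 0]
    - [0, 0, 0, 0, 0, 6, 0]
    - [0, 0, 0, 0, 0, 8, 0]
    - [0, 0, 0, 0, 0, 8, 0]
    - [0, 0, 0, 0, 0, 8, 100]
    - [0, 0, 0, 0, 0, 8, 180]
    - [0, 0, 0, 0, 0, 8, 255]
    - [0, 0, 0, 0, 0, 8, 255]
    - [0, 0, 0, 0, 0, 8, 255]
  force: 40

```text
t: 12.23
eef_pos: [0.5747, -0.1177, 0.2238]
tool_rot: [0.586, 0.805, -0.073, -0.053]
ft_force: [0.5, -0.2, 0.0]
finger_gap: 0.0254
finger_force: 0.0
```

Request:
apply_moves:
  series:
    - [0, 0, 0, 0, 0, 0, 255]
    - [0, 0, 0, 0, 0, 0, 255]
    - [0, 0, 0, 0, 0, 0, 255]
    - [0, 0, 0, 0, 0, 0, 255]

```text
t: 12.57
eef_pos: [0.5736, -0.1177, 0.2234]
tool_rot: [0.586, 0.805, -0.073, -0.054]
ft_force: [-1.5, -1.0, 4.5]
finger_gap: 0.0072
finger_force: 39.9
```

```bash
python3 where.py
```

```text
t 12.57 carton xyz [0.1011 0.0013 0.2234] F(carton) [-1.7 -0.5  4.5] gap 0.0072 ff 39.85487759113312
toolaxes in carton
 [[-0.001  1.     0.001]
 [ 0.983  0.001 -0.182]
 [-0.182  0.001 -0.983]] q [-0.258  0.436  1.422 -0.098  1.439 -0.55 ]
```

Request:
apply_moves:
  series:
    - [-3, 0, 0, 0, -0.66, 0, 255]
    - [-6, 0, 0, 0, -1.32, 0.03, 255]
    - [-9, 0, 0, 0, -1.97, 0.1, 255]
    - [-12, 0, 0, 0, -2.62, 0.21, 255]
    - [-15, 0, 0, 0, -3.26, 0.34, 255]
    - [-15, 0, 0, 0, -3.26, 0.34, 255]

```text
t: 13.07
eef_pos: [0.5416, -0.1282, 0.226]
tool_rot: [0.589, 0.807, 0.034, 0.024]
ft_force: [1.4, 0.3, -0.4]
finger_gap: 0.0074
finger_force: 39.8
```

```bash
python3 where.py
```

```text
t 13.07 carton xyz [0.0674 0.0012 0.226 ] F(carton) [ 1.4 -0.1 -0.4] gap 0.0074 ff 39.80279982089996
toolaxes in carton
 [[ 0.     1.     0.001]
 [ 0.997 -0.     0.083]
 [ 0.083  0.001 -0.997]] q [-0.393  0.266  1.668  0.059  1.146 -0.727]
```

Request:
apply_moves:
  series:
    - [-3, 0, 0, 0, -0.66, 0, 255]
    - [-6, 0, 0, 0, -1.32, 0.03, 255]
    - [-9, 0, 0, 0, -1.97, 0.1, 255]
    - [-12, 0, 0, 0, -2.62, 0.21, 255]
    - [-15, 0, 0, 0, -3.26, 0.34, 255]
    - [-18, 0, 0, 0, -3.9, 0.51, 255]
    - [-21, 0, 0, 0, -4.52, 0.72, 255]
    - [-24, 0, 0, 0, -5.14, 0.95, 255]
    - [-27, 0, 0, 0, -5.74, 1.22, 255]
    - [-30, 0, 0, 0, -6.32, 1.52, 255]

```text
t: 13.9
eef_pos: [0.4844, -0.1468, 0.2064]
tool_rot: [0.561, 0.772, 0.241, 0.176]
ft_force: [-11.3, 1.6, 10.8]
finger_gap: 0.007
finger_force: 42.0
```

Request:
apply_moves:
  series:
    - [0, 0, 0, 0, 0, 0, 255]
    - [0, 0, 0, 0, 0, 0, 255]

```text
t: 14.07
eef_pos: [0.4839, -0.1469, 0.206]
tool_rot: [0.562, 0.771, 0.241, 0.174]
ft_force: [-14.0, 0.7, 20.2]
finger_gap: 0.0073
finger_force: 43.3
```

```bash
python3 where.py
```

```text
t 14.07 carton xyz [0.0068 0.0011 0.206 ] F(carton) [-13.1   5.   20.2] gap 0.0073 ff 43.25685381889343
toolaxes in carton
 [[-0.     1.     0.003]
 [ 0.823 -0.001  0.569]
 [ 0.569  0.002 -0.823]] q [-0.841  0.131  2.119  0.809  0.803 -1.705]
```

Request:
apply_moves:
  series:
    - [-2.5, 0, 0, 0, -0.55, -0.1, 255]
    - [-5, 0, 0, 0, -1.1, -0.1, 255]
    - [-7.5, 0, 0, 0, -1.65, -0.1, 255]
    - [-10.3, 0, 0, 0, -2.25, -0.06, 255]
    - [-10.3, 0, 0, 0, -2.25, -0.06, 255]
    - [-10.3, 0, 0, 0, -2.25, -0.06, 255]
    - [-10.3, 0, 0, 0, -2.25, -0.06, 255]

```text
t: 14.65
eef_pos: [0.4666, -0.1524, 0.1921]
tool_rot: [0.544, 0.747, 0.31, 0.223]
ft_force: [10.6, 2.9, -9.6]
finger_gap: 0.0071
finger_force: 42.4
```

```bash
python3 where.py;python3 - <<'E'
from h import *
a=manip.read_camera("scene");manip.read_camera("top")
for n in("scene","top"):print([(np.round(x["pixel"][::-1],1),round(x["p"],2)) for x in manip.spot_point("top_panel_edge",n)[:2]])
cv2.imwrite("pics/g.png",cv2.resize(a[100:330,100:350],None,fx=2.5,fy=2.5))
E
```

```text
t 14.65 carton xyz [-0.0114  0.0011  0.1921] F(carton) [11.  -0.5 -9.6] gap 0.0071 ff 42.390941977500916
toolaxes in carton
 [[-0.002  1.     0.004]
 [ 0.709 -0.002  0.705]
 [ 0.705  0.004 -0.709]] q [-1.042  0.209  2.254  1.125  0.87  -2.204]
[(array([192.4, 213.5]), 0.91)]
[(array([398.2, 259.4]), 0.87)]
```

View pics/g.png

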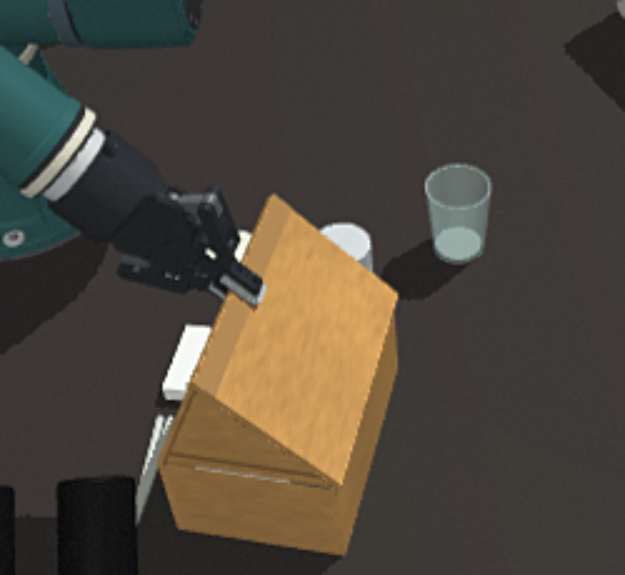

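The panel is held at 45 degrees, with the gripper on its edge at about (240,285) in the crop, and the bystanders look undisturbed. I'll ease the slight pull and then check for drift.

Request:
apply_moves:
  series:
    - [0, 0, 0, 0, 0, 0.1, 255]
    - [0, 0, 0, 0, 0, 0.1, 255]
    - [0, 0, 0, 0, 0, 0.1, 255]
    - [0, 0, 0, 0, 0, 0.1, 255]
    - [0, 0, 0, 0, 0, 0.1, 255]
    - [0, 0, 0, 0, 0, 0.1, 255]

```text
t: 15.35
eef_pos: [0.4672, -0.1523, 0.1924]
tool_rot: [0.544, 0.748, 0.309, 0.224]
ft_force: [-8.5, -0.6, 9.8]
finger_gap: 0.0073
finger_force: 46.3
```

```bash
python3 where.py; python3 - <<'E'
from fit import *
p=np.load("p.npy");manip.read_camera("scene");manip.read_camera("top")
o={"beaker":(.487,.146),"specimen_jar":(.683,-.293),"slide_mailer":(.334,-.122),"pipette":(.527,-.408),"metal_can":(.411,.054),"notepad":(.289,.008)}
for n in("top","scene"):
  for k in o:
    r=manip.spot_point(k,n)
    if r:print(n,k,o[k],np.round(onplane(n,r[0]["pixel"][::-1],0)[:2],3),round(r[0]["p"],2))
E
python3 where.py
```

```text
t 15.35 carton xyz [-0.0108  0.001   0.1924] F(carton) [-8.2  2.   9.8] gap 0.0073 ff 46.27830505371094
toolaxes in carton
 [[-0.002  1.     0.001]
 [ 0.709  0.001  0.706]
 [ 0.706  0.003 -0.709]] q [-1.04   0.208  2.254  1.127  0.868 -2.206]
top beaker (0.487, 0.146) [0.487 0.15 ] 0.71
top specimen_jar (0.683, -0.293) [ 0.677 -0.296] 0.71
top slide_mailer (0.334, -0.122) [ 0.337 -0.119] 0.87
top pipette (0.527, -0.408) [ 0.529 -0.403] 0.61
top metal_can (0.411, 0.054) [0.413 0.059] 0.85
top notepad (0.289, 0.008) [0.288 0.01 ] 0.97
scene beaker (0.487, 0.146) [0.498 0.147] 0.85
scene specimen_jar (0.683, -0.293) [ 0.676 -0.296] 0.76
scene slide_mailer (0.334, -0.122) [ 0.335 -0.115] 0.75
scene pipette (0.527, -0.408) [ 0.523 -0.398] 0.75
scene metal_can (0.411, 0.054) [0.403 0.048] 0.52
scene notepad (0.289, 0.008) [0.286 0.012] 0.42
t 16.05 carton xyz [-0.0108  0.001   0.1924] F(carton) [-8.9  1.7  7.9] gap 0.0067 ff 46.27926528453827
toolaxes in carton
 [[-0.002  1.     0.001]
 [ 0.709  0.001  0.706]
 [ 0.706  0.003 -0.709]] q [-1.04   0.208  2.254  1.127  0.868 -2.206]
```

The pose is steady and nothing else on the bench has moved, so I'm handing in.

```bash
python3 -c "
from plant import manip
print(manip.finish_job())"
```

```text
the job is handed in; nothing more can be done
None
```

I folded the long flap flat, then the short flap flat over it; the top panel is held steady at about 45 degrees in the gripper, the rest of the bench looks undisturbed, and the job is handed in.

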